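# Set out the parts of a turned lidded box for glue-up

### The arm

A 6-joint arm with a two-finger parallel gripper is mounted at the origin on the work surface. World frame = base frame: x ahead of the robot, y to its left, z up, the work surface at z = 0. Lengths are in m, angles in rad, forces in N, time in s.
With the tool pointing down it reaches from about 0.35 to 0.85 m from the base axis. Payload 8.1 kg.
Tool frame: the origin (TCP) lies at the very end of the fingers, on their centre line; the grasp point (between the pads) lies 19 mm behind it; z points along the fingers, x is the direction in which the jaws open and shut, and the axes are right-handed (so a half turn about z gives the same grasp; the last joint's range is limited). The gripper opens to 93 mm and grips with 3 to 60 N. Pads are 15 mm wide; open, the fingers measure 128 mm over their backs; the gripper's body (75 mm by 188 mm) begins 65 mm behind the grasp point.
Start: joints at [-1.366, 0.13, 1.488, -0, 1.523, -0.085], TCP at [0.171, -0.575, 0.219] pointing down, gripper open.
Joint ranges: [-2.96, 2.96], [-0.89, 2.26], [0.02, 2.5], [-1.34, 4.48], [0, 2.73], [-2.66, 2.66]. Speed limits (rad/s): [2.39, 2.39, 2.79, 3.14, 3.14, 3.14].

### API

Orientations are given as a rotation vector (axis times angle).
In Python, from plant import robot gives the robot as it stands. The module is installed in compiled form; this text tells all that it offers.
- The arm moves only by the tool jog_arm, never from a script. Its argument "commands" is one flat list of numbers, 5 for each row, row after row: the gripper's target within -1 to 1 (shut at 1, half-way at 0, fully open at -1), then the shift along the tool's x, y, z in m, then the turn about the tool's z in degrees. A call has 1 to 20 rows; each row shifts and turns the commanded pose from where the row before left it, along the tool's axes as they then stand; what a row does not reach is not made up. A row lasts 1/12 s, in which the tool goes at most 41.7 mm and 7.16 degrees, less where a joint would pass 70% of its speed; a pose out of reach is approached as far as the arm can. A call is refused whole if a number of a shift passes 0.0417 or a number of a turn 7.16, either way. A call with a gripper value outside its range is refused whole. The fingers move at their own pace and stop on an object; "grip_force" is the grip in N (left out, the last holds). Time passes only in rows, so rows that do not move let the fingers close. It gives the time, the measured TCP pose, the force and the opening at its end, in the units of the state.
- robot.read_state(): the state, without advancing time (a new reading comes with each control period).
- robot.read_camera(name): name is "scene" or "top" or "wrist"; returns a dict with "img" (384x512x3 uint8, blue, green, red), "vfov" (degrees; the focal length in pixels is half the picture's height over the tangent of half this angle, whatever the lens; pixels are square), "cx", "cy" (the principal point, pixels), "extrinsics" (4x4, takes a point from world to camera coordinates). Camera axes: x right, y down, z forward; pixel columns grow to the right and rows downward; lengths in m; the calibration is good to about 2 mm. A picture is of the moment at which its call begins. There is no depth.
- robot.close_job(): hands the job in, once; it reports no verdict.
Trained networks look in a picture, given as the dict that the camera call returned (one of the last four; its "shot" number tells which), for a name from the list of things; names that differ only in an ending like _2 or _b are one class to them, and where a whole thing is asked for, a point or a joint stands for the part that bears it (a point fixed in the world has none). Each returns a list of dicts, best first, with "score" (0 to 1); they miss things now and then, are a little off and sometimes report something else, mostly with a low value. They report only what shows in the picture. A call takes as long as a camera call. They do not tell look-alikes from the thing itself.
- robot.recognise(thing, picture): "box" ([centre column, centre row, width, height] as shares, 0 to 1, of the picture: columns of its width, rows of its height, round what is visible of it).
- robot.pinpoint(thing, picture): "position" ([row, column] as shares, 0 to 1, of the picture: columns of its width, rows of its height: a listed point, or the origin of a listed thing).
The state is a dict: "t": time; "q": joint angles; "dq": joint speeds; "joint_torque": joint torques, N m; "tool_pos": TCP position; "orientation": TCP orientation; "force": force on the tool from outside, world axes, zero at the start; "wrist_torque": the same for the moment, N m; "opening": finger opening in m.
Only numpy, scipy, OpenCV 4.12 (cv2) and the standard library are available. Lean on these libraries where they do the work, as an engineer would, in place of code of your own. Each camera call takes 0.05 s, during which the arm holds its last target.

### The job

Set out the turned wooden box for gluing, as two neat upright stacks: in the middle of the green board the dark brown disc, on it the pale wooden ring, and on top the red ring; in the middle of the blue board the pale square blank with the black knob standing upright, foot down, on its middle. Centre every part on the one below it, let everything go, and leave the glue bottle and the wax tin standing where they are.

Things in the scene. Friction and masses are not known exactly. Their poses are not given: they have to be found in the camera images.
- green_board: Green-painted square glue-up board, 96 x 96 x 12 mm, with a thin pale cross marking its centre; fixed to the bench. Origin: centre of its underside, on the bench; its top is 12 mm above the origin. x and y run along its edges.
- blue_board: Blue-painted square glue-up board, 96 x 96 x 12 mm, with a thin pale cross marking its centre; fixed to the bench. Origin: centre of its underside, on the bench; its top is 12 mm above the origin. x and y run along its edges.
- base_disc: Solid dark brown wooden disc, 62 mm diameter, 26 mm high, lying flat on the bench, about 60 g. Origin: centre of its underside; z is up along its axis. Loose.
- wall_ring: Pale wooden ring, outer diameter 60 mm, hole 30 mm, 26 mm high, lying flat on the bench, about 50 g. Origin: centre of its underside; z is up along its axis. Loose.
- rim_ring: Red wooden ring, outer diameter 48 mm, hole 22 mm, 24 mm high, lying flat on the bench, about 35 g. Origin: centre of its underside; z is up along its axis. Loose.
- lid_square: Pale solid square wooden blank, 56 x 56 mm, 24 mm high, lying flat on the bench at any yaw, about 50 g. Origin: centre of its underside; x and y run square to its sides, z up. Loose.
- knob_part: Black turned knob, 38 mm high, standing on its foot: a foot flange 38 mm in diameter and 8 mm high, tapering by 11 mm height to a straight stem 28 mm in diameter up to the top; about 30 g. Origin: centre of its underside; z is up along its axis. Loose.
- glue_bottle: White glue bottle with a yellow label and orange cap, 52 mm diameter, 125 mm high, standing on the bench. To be left alone. Origin: centre of its underside; z is up along its axis. Loose.
- wax_tin: Round wax tin with a pale silvery top, a steel-grey band and copper-coloured edges, 68 mm diameter, 60 mm high, standing on the bench. To be left alone. Origin: centre of its underside; z is up along its axis. Loose.
There are look-alikes about, which are no part of the job. What is shaped like the lid_square but yellow is not meant. Several things have the shape of the base_disc; the one meant has the colours described above.

How it is judged:
At the end, for the whole second after the job is handed in: Green board: disc, pale ring, red ring upward; blue board: pale square, then knob. Lowest parts within 15 mm of the board's centre, the others within 10 mm of the centre of the part below; heights within 4 mm, tilt under 0.1 rad, at rest (under 0.02 m/s) (horizontal distance between base_disc and green_board below 0.015 m and z of base_disc in the frame of green_board between 0.008 and 0.016 m and horizontal distance between wall_ring and base_disc below 0.01 m and z of wall_ring in the frame of base_disc between 0.022 and 0.03 m and horizontal distance between rim_ring and wall_ring below 0.01 m and z of rim_ring in the frame of wall_ring between 0.022 and 0.03 m and horizontal distance between lid_square and blue_board below 0.015 m and z of lid_square in the frame of blue_board between 0.008 and 0.016 m and horizontal distance between knob_part and lid_square below 0.01 m and z of knob_part in the frame of lid_square between 0.02 and 0.028 m and angle between each of base_disc, wall_ring, rim_ring, lid_square, knob_part's own z axis and vertical below 0.1 rad and linear speed of each of base_disc, wall_ring, rim_ring, lid_square, knob_part below 0.02 m/s); the robot touches nothing.
It fails at once if the glue bottle is pushed more than 30 mm or tipped more than 0.3 rad (distance of glue_bottle from where it was at the start of the episode above 0.03 m or angle between glue_bottle's own z axis and vertical above 0.3 rad).
It fails at once if the wax tin is pushed more than 30 mm or tipped more than 0.3 rad (distance of wax_tin from where it was at the start of the episode above 0.03 m or angle between wax_tin's own z axis and vertical above 0.3 rad).
It also fails if it takes over 136 s, if anything falls off the work surface, if the arm or the gripper's body presses on something with over 40 N, if the wrist force passes 120 N, or if a joint passes its speed limit or range.

## Working session

There is one attempt and no reset: what is moved stays moved. The work goes in short steps, Python scripts to look and compute and a tool call to move; the robot and the scene stay as the last step left them, time stands still between calls to the robot, and variables do not carry over. Pictures are saved under pics/ and viewed, and the job is handed in when it is done.

Besides the shell and the picture viewer there is one more tool, called after "Request:" as name(argument=value, ...), one argument or row to a line, values as JSON. jog_arm: Moves the arm, as the interface text tells. Its arguments: {"type":"object","properties":{"commands":{"type":"array"},"grip_force":{"type":"number"}},"required":["commands"]}

```bash
mkdir -p pics; ls
cat > h.py <<'E'
import numpy as np, cv2
from plant import robot
def f(p): return p["img"].shape[0]/2/np.tan(np.radians(p["vfov"])/2)
def ray(p,u,v,z):
    E=np.array(p["extrinsics"]);R=E[:3,:3];t=E[:3,3]
    d=R.T@np.array([(u-p["cx"])/f(p),(v-p["cy"])/f(p),1]);c=-R.T@t
    return c+d*(z-c[2])/d[2]
def proj(p,X):
    E=np.array(p["extrinsics"]);c=E[:3,:3]@np.array(X)+E[:3,3]
    return np.array([p["cx"]+f(p)*c[0]/c[2],p["cy"]+f(p)*c[1]/c[2]])
E
python3 - <<'E'
from h import *
print(robot.read_state())
for n in ["scene","top","wrist"]:
    p=robot.read_camera(n); cv2.imwrite(f"pics/{n}0.png",p["img"]); print(n,p["vfov"],p["cx"],p["cy"],np.round(p["extrinsics"],3).tolist())
    if n!="wrist":
      for th in ["green_board","blue_board","base_disc","wall_ring","rim_ring","lid_square","knob_part","glue_bottle","wax_tin"]:
        for r in robot.pinpoint(th,p)[:5]:
            v,u=r["position"][0]*384,r["position"][1]*512
            print(th,round(r["score"],2),round(u),round(v),np.round(ray(p,u,v,0)[:2],3))
E
```

```text
pics
{'t': 0.0, 'q': array([-1.36640022e+00,  1.31145892e-01,  1.48930089e+00, -1.81925604e-07,
        1.52297249e+00, -8.53800414e-02]), 'dq': array([-0.00068484, -0.00055409,  0.00091316,  0.00129621, -0.0009935 ,
        0.00059875]), 'joint_torque': array([-3.88361121e-03, -5.59834385e+01, -4.91772294e+01,  7.64296297e-02,
        3.52117745e-02, -1.90869632e-04]), 'tool_pos': array([ 0.17135918, -0.57441403,  0.21758469]), 'orientation': array([-2.51792816e+00,  1.87670496e+00,  2.14529481e-03]), 'force': array([-1.04276601, -0.95131768, -0.17812456]), 'wrist_torque': array([ 0.01124484,  0.03597613, -0.00549958]), 'opening': 0.09307393942609325}
scene 43.51153016490685 250.77868108411914 189.71838364828412 [[0.805, 0.594, 0.01, -0.354], [0.358, -0.473, -0.805, -0.17], [-0.473, 0.651, -0.593, 1.444], [0.0, 0.0, 0.0, 1.0]]
green_board 0.89 293 237 [ 0.634 -0.105]
green_board 0.6 157 263 [ 0.448 -0.344]
blue_board 0.9 290 160 [0.456 0.161]
base_disc 0.78 251 185 [ 0.442 -0.002]
base_disc 0.56 233 162 [0.339 0.056]
wall_ring 0.59 333 195 [0.629 0.089]
rim_ring 0.61 366 159 [0.624 
[... 391 characters left out ...]
7], [0.0, 0.0, 0.0, 1.0]]
green_board 0.93 277 148 [ 0.638 -0.113]
blue_board 0.85 184 206 [0.46  0.161]
base_disc 0.6 240 213 [ 0.444 -0.006]
base_disc 0.58 223 249 [0.336 0.043]
wall_ring 0.66 206 154 [0.619 0.101]
rim_ring 0.73 145 153 [0.621 0.286]
lid_square 0.9 373 242 [ 0.361 -0.392]
lid_square 0.81 398 204 [ 0.473 -0.468]
knob_part 0.57 205 153 [0.621 0.104]
knob_part 0.56 300 207 [ 0.462 -0.183]
glue_bottle 0.9 331 145 [ 0.649 -0.277]
wax_tin 0.82 118 207 [0.456 0.357]
wax_tin 0.2 239 215 [ 0.435 -0.002]
wrist 58.3413461080803 256.16788867675484 192.33751296726908 [[0.286, -0.958, 0.001, -0.601], [-0.914, -0.273, 0.299, -0.035], [-0.286, -0.086, -0.954, 0.392], [0.0, 0.0, 0.0, 1.0]]
```

View pics/scene0.png

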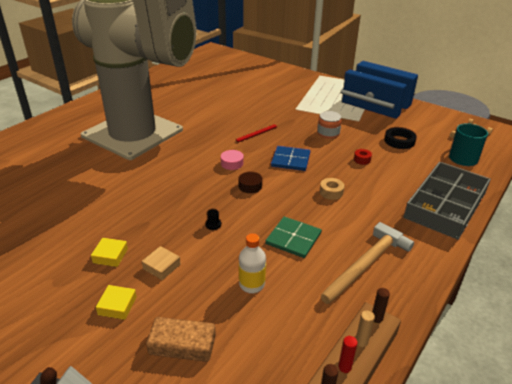

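View pics/top0.png

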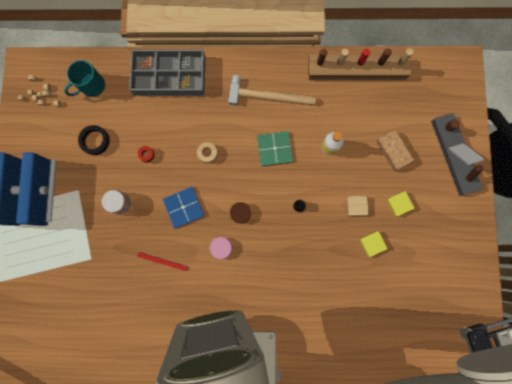

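View pics/wrist0.png

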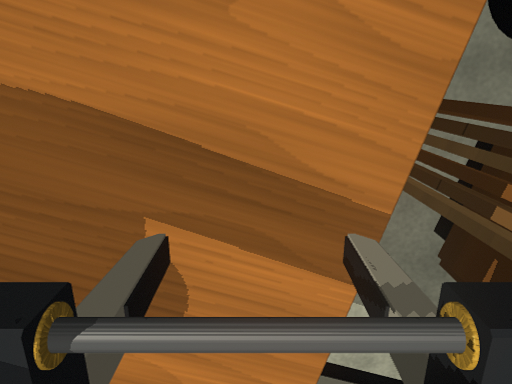

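The scene view shows the brown disc at (250,183), pale ring at (332,189), red ring at (363,157) and pale square at (160,263). The knob is at (213,219), the green board at (294,237) and the blue board at (291,158). The yellow squares and the pink disc are the look-alikes. Next I'll refine these positions by matching silhouettes.

```bash
cat >> h.py <<'E'
from scipy.optimize import least_squares
def cyl(r,h,r2=None):
    a=np.linspace(0,2*np.pi,60,endpoint=False); r2=r if r2 is None else r2
    return np.vstack([np.c_[r*np.cos(a),r*np.sin(a),0*a],np.c_[r2*np.cos(a),r2*np.sin(a),0*a+h]])
def box(s,h): return np.array([[x,y,z] for x in(-s/2,s/2) for y in(-s/2,s/2) for z in(0,h)])
SH={"base_disc":cyl(.031,.026),"wall_ring":cyl(.03,.026),"rim_ring":cyl(.024,.024),"lid_square":box(.056,.024),"green_board":box(.096,.012),"blue_board":box(.096,.012),
"knob_part":np.vstack([cyl(.019,.008),cyl(.014,.038)]),"wax_tin":cyl(.034,.06)}
def hull(p,pts):
    uv=np.array([proj(p,q) for q in pts]).astype(np.float32); return cv2.convexHull(uv)[:,0]
def hullstat(p,th,x,y,yaw=0,z=0):
    c,s=np.cos(yaw),np.sin(yaw); P=SH[th]@np.array([[c,s,0],[-s,c,0],[0,0,1]])+[x,y,z]
    h=hull(p,P); m=cv2.moments(h.reshape(-1,1,2)); return np.array([m["m10"]/m["m00"],m["m01"]/m["m00"]]),m["m00"],h
def mask(p,th,big=False):
    hsv=cv2.cvtColor(p["img"],cv2.COLOR_BGR2HSV).astype(int);H,S,V=hsv[...,0],hsv[...,1],hsv[...,2]
    m={"base_disc":(V<75),"knob_part":(V<60),"wall_ring":(S<135)&(V>125)|(V>200)&(S<150),"lid_square":(S<140)&(V>120),
     "rim_ring":((H<5)|(H>174))&(S>170),"green_board":(H>60)&(H<95)&(S>60),"blue_board":(H>98)&(H<125)&(S>90),"wax_tin":S<90}[th]
    return m.astype(np.uint8)
def seg(p,th,u,v):
    m=mask(p,th); n,l,st,c=cv2.connectedComponentsWithStats(m,connectivity=8)
    best=None
    for i in range(1,n):
        if st[i,4]<25: continue
        d=np.hypot(*(c[i]-[u,v]))
        if best is None or d<best[0]: best=(d,i)
    i=best[1]; pts=np.argwhere(l==i)[:,::-1].astype(np.float32)
    hh=cv2.convexHull(pts); mm=np.zeros(m.shape,np.uint8); cv2.fillPoly(mm,[hh.astype(int)],1)
    q=np.argwhere(mm)[:,::-1]
    return q.mean(0),len(q),mm
E
cat > fit.py <<'E'
from h import *
G={"green_board":(.636,-.109),"blue_board":(.458,.161),"base_disc":(.443,-.004),"wall_ring":(.622,.097),"rim_ring":(.622,.288),"lid_square":(.46,-.341),"knob_part":(.465,-.187),"wax_tin":(.46,.35)}
ps={n:robot.read_camera(n) for n in("scene","top")}
for th,g in G.items():
    out=[]
    segs={}
    for n,p in ps.items():
        u,v=hullstat(p,th,*g)[0]; c,a,mm=seg(p,th,u,v); segs[n]=(c,a,mm)
        r=least_squares(lambda s:hullstat(p,th,*s)[0]-c,g); ex=hullstat(p,th,*r.x)
        yaw=None
        out.append((n,np.round(r.x,4).tolist(),int(a),round(ex[1])))
    if th in("lid_square","green_board","blue_board"):
        best=[]
        for yd in range(0,90,1):
            s=0
            for n,p in ps.items():
                c,a,mm=segs[n]
                x=[o[1] for o in out if o[0]==n][0]
                h=hullstat(p,th,*x,np.radians(yd))[2]; k=np.zeros(mm.shape,np.uint8)
                cv2.fillPoly(k,[np.round(h*16).astype(int)],1,shift=4); s+=(k!=mm).sum()
            best.append((s,yd))
        out.append(sorted(best)[:4])
    print(th,out)
for n,p in ps.items():
    im=cv2.resize(p["img"],None,fx=4,fy=4,interpolation=cv2.INTER_CUBIC)
    tiles=[]
    for th,g in G.items():
        u,v=hullstat(p,th,*g)[0]*4; u=int(np.clip(u,100,1948));v=int(np.clip(v,100,1436)); tiles.append(im[v-100:v+100,u-100:u+100])
    cv2.imwrite(f"pics/tile_{n}.png",np.vstack([np.hstack(tiles[:4]),np.hstack(tiles[4:])]))
E
python3 fit.py
```

```text
green_board [('scene', [0.6354, -0.1059], 1322, 1488), ('top', [0.6378, -0.1074], 966, 1036), [(np.int64(330), 13), (np.int64(332), 10), (np.int64(336), 9), (np.int64(340), 3)]]
blue_board [('scene', [0.4559, 0.1618], 722, 826), ('top', [0.4572, 0.1628], 1027, 1088), [(np.int64(233), 26), (np.int64(233), 27), (np.int64(245), 22), (np.int64(247), 29)]]
base_disc [('scene', [0.4419, -0.0083], 439, 475), ('top', [0.464, -0.1783], 116, 382)]
wall_ring [('scene', [0.457, 0.16], 45, 375), ('top', [0.6232, 0.0976], 361, 356)]
rim_ring [('scene', [0.615, 0.2811], 198, 259), ('top', [0.6165, 0.2801], 172, 242)]
lid_square [('scene', [0.6079, -0.2236], 613, 821), ('top', [0.466, -0.3425], 494, 427), [(np.int64(268), 3), (np.int64(277), 6), (np.int64(281), 4), (np.int64(286), 16)]]
knob_part [('scene', [0.4635, -0.18], 271, 302), ('top', [0.4651, -0.1785], 106, 136)]
wax_tin [('scene', [0.4819, 0.3253], 209, 632), ('top', [0.4715, 0.364], 431, 610)]
```

View pics/tile_scene.png

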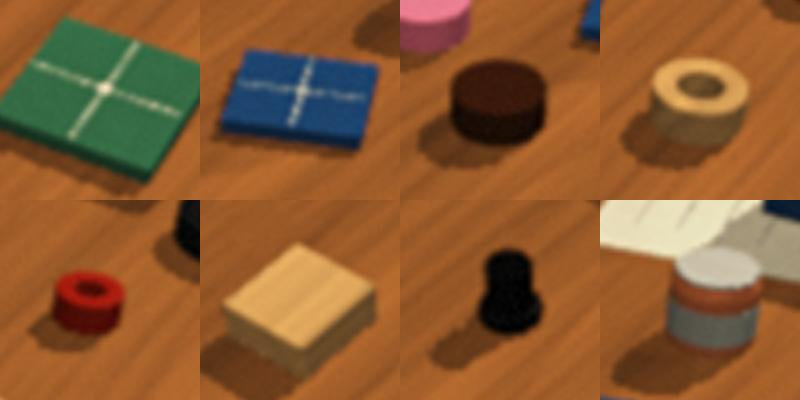

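View pics/tile_top.png

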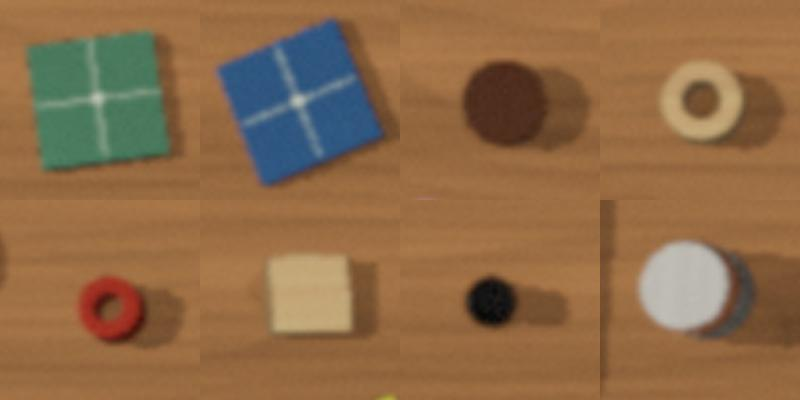

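Run:
```python
from h import *
p=robot.read_camera("top");s=robot.read_camera("scene")
h=lambda p:cv2.cvtColor(p["img"],cv2.COLOR_BGR2HSV)
print("top disc",h(p)[213,240],"lid",h(p)[206,357],"shade",h(p)[206,366],"wood",h(p)[206,340],"ring",h(p)[153,199],"red",h(p)[153:156,139:142].reshape(-1,3).tolist())
print("sc lid",h(s)[258,160],h(s)[268,150],h(s)[268,170],"ring",h(s)[190,323],"wood",h(s)[263,200],"red",h(s)[160,360:366].tolist())
```

```text
top disc [ 10 157  81] lid [ 18 102 195] shade [ 18  97 191] wood [ 14 143 161] ring [ 19 100 196] red [[3, 199, 160], [3, 201, 146], [3, 208, 113], [4, 204, 159], [3, 200, 148], [2, 195, 118], [3, 197, 162], [3, 204, 155], [4, 217, 134]]
sc lid [ 17 152 217] [ 16 155 110] [ 15 154 106] ring [ 16 161  98] wood [ 13 192 155] red [[3, 226, 80], [2, 238, 77], [3, 239, 78], [2, 227, 81], [2, 230, 81], [2, 233, 80]]
```

```bash
python3 - <<'E'
s=open('h.py').read()
s=s.replace('"base_disc":(V<75)','"base_disc":(V<92)&(H<14)').replace('"wall_ring":(S<135)&(V>125)|(V>200)&(S<150),"lid_square":(S<140)&(V>120)','"wall_ring":(H>15)&(H<28)&((S<128)|(S>138))&(S<178),"lid_square":(H>15)&(H<28)&((S<128)|(S>138))&(S<178)').replace('((H<5)|(H>174))&(S>170)','((H<7)|(H>174))&(S>170)')
open('h.py','w').write(s)
E
sed -i 's/for n,p in ps.items():$/&/; s/u,v=hullstat(p,th,\*g)\[0\]; c,a,mm/u,v=hullstat(p,th,*g)[0]; c,a,mm/' fit.py; python3 fit.py | grep -v wax
```

```text
green_board [('scene', [0.6361, -0.1069], 1320, 1492), ('top', [0.6372, -0.1059], 961, 1037), [(np.int64(349), 4), (np.int64(356), 11), (np.int64(362), 5), (np.int64(371), 2)]]
blue_board [('scene', [0.4559, 0.1618], 722, 826), ('top', [0.4572, 0.163], 1026, 1088), [(np.int64(234), 27), (np.int64(237), 21), (np.int64(240), 29), (np.int64(246), 22)]]
base_disc [('scene', [0.4397, -0.0146], 547, 478), ('top', [0.4417, -0.007], 333, 372)]
wall_ring [('scene', [0.6189, 0.0981], 410, 468), ('top', [0.6228, 0.0969], 355, 356)]
rim_ring [('scene', [0.6145, 0.2812], 232, 259), ('top', [0.617, 0.2809], 204, 242)]
lid_square [('scene', [0.4601, -0.3429], 777, 850), ('top', [0.4665, -0.3453], 445, 427), [(np.int64(136), 1), (np.int64(140), 0), (np.int64(154), 5), (np.int64(160), 3)]]
knob_part [('scene', [0.4635, -0.18], 271, 302), ('top', [0.465, -0.1786], 107, 136)]
```

The top and scene fits agree to about 2–5 mm. I'll start by moving above the brown disc with the jaws along y.

Request:
jog_arm(
  commands=[-1, 0, 0, 0, 5.53, -1, 0, 0, 0, 5.53, -1, 0, 0, 0, 5.53, -1, -0.0333, -0.0159, 0.0057, 0, -1, -0.0333, -0.0159, 0.0057, 0, -1, -0.0333, -0.0159, 0.0057, 0, -1, -0.0333, -0.0159, 0.0057, 0, -1, -0.0333, -0.0159, 0.0057, 0, -1, -0.0333, -0.0159, 0.0057, 0, -1, -0.0333, -0.0159, 0.0057, 0, -1, -0.0333, -0.0159, 0.0057, 0, -1, -0.0333, -0.0159, 0.0057, 0, -1, -0.0333, -0.0159, 0.0057, 0, -1, -0.0333, -0.0159, 0.0057, 0, -1, -0.0333, -0.0159, 0.0057, 0, -1, -0.0333, -0.0159, 0.0057, 0, -1, -0.0333, -0.0159, 0.0057, 0, -1, -0.0333, -0.0159, 0.0057, 0, -1, -0.0333, -0.0159, 0.0057, 0, -1, -0.0333, -0.0159, 0.0057, 0],
  grip_force=20,
)

```text
t: 3.02
tool_pos: [0.4423, -0.0069, 0.1219]
orientation: [-2.221, 2.22, -0.002]
force: [0.2, -0.1, -0.2]
opening: 0.0928
```

Request:
jog_arm(
  commands=[-1, 0, 0, 0, 0, -1, 0, 0, 0, 0],
)

```text
t: 3.18
tool_pos: [0.4417, -0.007, 0.1214]
orientation: [2.226, -2.216, -0.001]
force: [-0.7, -1.0, -0.0]
opening: 0.0932
```

```bash
cat > go.py <<'E'
# usage: go.py x y z [yawdeg]  -> total tool shift (after turn)
import sys
from h import *
from scipy.spatial.transform import Rotation as Ro
s=robot.read_state(); R=Ro.from_rotvec(s["orientation"]).as_matrix()
X=np.array(list(map(float,sys.argv[1:4]))); yaw=np.degrees(np.arctan2(R[1,0],R[0,0]))
ty=float(sys.argv[4]) if len(sys.argv)>4 else -90
a=np.radians(ty);Rt=np.array([[np.cos(a),np.sin(a),0],[np.sin(a),-np.cos(a),0],[0,0,-1]])
print("t",round(s["t"],2),"pos",np.round(s["tool_pos"],4),"yaw",round(yaw,2),"tilt",round(np.degrees(np.arccos(-R[2,2])),2),"open",round(s["opening"],4),"F",np.round(s["force"],1))
print("turn",round(yaw-ty,2),"shift",np.round(Rt.T@(X-s["tool_pos"]),4))
E
python3 go.py .4415 -.0075 .005
python3 - <<'E'
from h import *
p=robot.read_camera("wrist")
for th,x,z in[("base_disc",(.4415,-.0075),0)]:
    c,a,h=hullstat(p,th,*x); im=p["img"].copy(); cv2.polylines(im,[np.round(h).astype(int)],True,(0,255,0),1)
cv2.imwrite("pics/w1.png",im)
E
```

```text
t 3.18 pos [ 0.4417 -0.007   0.1214] yaw -89.74 tilt 0.05 open 0.0932 F [-0.7 -1.  -0. ]
turn 0.26 shift [0.0005 0.0002 0.1164]
```

View pics/w1.png

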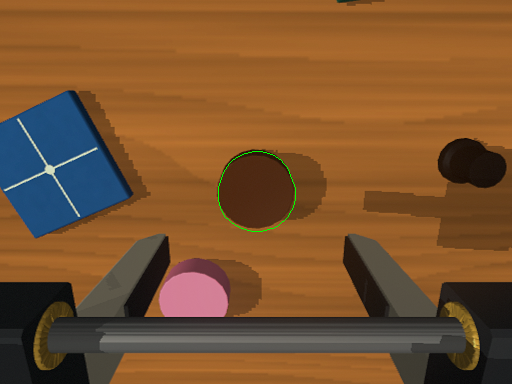

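The wrist picture shows the disc at (257,190), with the predicted outline lying on it, so the estimate is good. Next: descend, close, lift.

Request:
jog_arm(
  commands=[-1, 0.0005, 0, 0.0125, 0, -1, 0, 0, 0.0125, 0, -1, 0, 0, 0.0125, 0, -1, 0, 0, 0.0125, 0, -1, 0, 0, 0.0125, 0, -1, 0, 0, 0.0125, 0, -1, 0, 0, 0.0125, 0, -1, 0, 0, 0.0125, 0, -1, 0, 0, 0.0125, 0, -1, 0, 0, 0.0045, 0, -1, 0, 0, 0, 0, 1, 0, 0, 0, 0, 1, 0, 0, 0, 0, 1, 0, 0, 0, 0, 1, 0, 0, 0, 0, 1, 0, 0, 0, 0, 1, 0, 0, 0, 0, 1, 0, 0, 0, 0],
)

```text
t: 4.73
tool_pos: [0.442, -0.0092, 0.0052]
orientation: [-2.222, 2.221, -0.001]
force: [-1.7, 0.2, 4.4]
opening: 0.0617
```

```bash
python3 go.py .6367 -.1073 .117
```

```text
t 4.73 pos [ 0.442  -0.0092  0.0052] yaw -89.98 tilt 0.04 open 0.0617 F [-1.7  0.2  4.4]
turn 0.02 shift [ 0.0981 -0.1947 -0.1118]
```

Request:
jog_arm(
  commands=[1, 0, 0, -0.01, 0, 1, 0, 0, -0.02, 0, 1, 0, 0, -0.027, 0, 1, 0, 0, -0.027, 0, 1, 0, 0, -0.027, 0, 1, 0.0109, -0.0216, 0, 0, 1, 0.0109, -0.0216, 0, 0, 1, 0.0109, -0.0216, 0, 0, 1, 0.0109, -0.0216, 0, 0, 1, 0.0109, -0.0216, 0, 0, 1, 0.0109, -0.0216, 0, 0, 1, 0.0109, -0.0216, 0, 0, 1, 0.0109, -0.0216, 0, 0, 1, 0.0109, -0.0216, 0, 0, 1, 0, 0, 0, 0, 1, 0, 0, 0, 0],
)

```text
t: 6.07
tool_pos: [0.6361, -0.1077, 0.1154]
orientation: [2.221, -2.221, -0.002]
force: [-0.4, 1.7, -1.5]
opening: 0.0617
```

```bash
python3 go.py .6367 -.1073 .0175
python3 - <<'E'
from h import *
p=robot.read_camera("wrist"); s=robot.read_state(); im=p["img"].copy()
c,a,h=hullstat(p,"green_board",.6367,-.1073,np.radians(4)); cv2.polylines(im,[np.round(h).astype(int)],True,(0,255,0),1)
t=s["tool_pos"]; c,a,h=hullstat(p,"base_disc",t[0],t[1],0,t[2]-.0045); cv2.polylines(im,[np.round(h).astype(int)],True,(255,255,0),1)
cv2.imwrite("pics/w2.png",im)
E
```

```text
t 6.07 pos [ 0.6361 -0.1077  0.1154] yaw -90.02 tilt 0.07 open 0.0617 F [-0.4  1.7 -1.5]
turn -0.02 shift [-0.0004 -0.0006  0.0979]
```

View pics/w2.png

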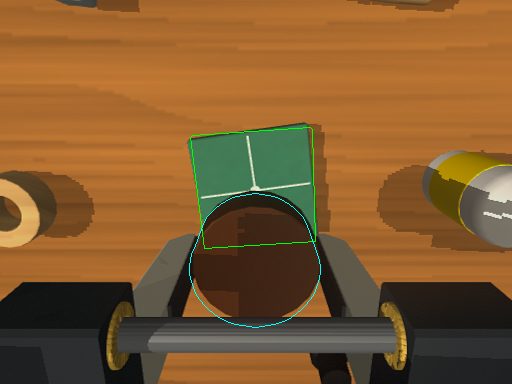

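The held disc lies on its predicted outline at (255,260), and the board overlay matches to about 1 mm. Lowering and releasing.

Request:
jog_arm(
  commands=[1, -0.0004, -0.001, 0.015, 0, 1, 0, 0, 0.015, 0, 1, 0, 0, 0.015, 0, 1, 0, 0, 0.015, 0, 1, 0, 0, 0.015, 0, 1, 0, 0, 0.01, 0, 1, 0, 0, 0.006, 0, 1, 0, 0, 0.004, 0, 1, 0, 0, 0.0025, 0, 1, 0, 0, 0, 0, 1, 0, 0, 0, 0],
)

```text
t: 7.03
tool_pos: [0.6375, -0.1071, 0.0189]
orientation: [-2.221, 2.221, -0.001]
force: [-0.7, -0.1, 0.4]
opening: 0.0619
```

Request:
jog_arm(
  commands=[-0.3, 0, 0, 0, 0, -0.3, 0, 0, 0, 0, -1, 0, 0, 0, 0, -1, 0, 0, 0, 0, -1, 0, 0, 0, 0, -1, 0, 0, -0.015, 0, -1, 0, 0, -0.025, 0, -1, 0, 0, -0.025, 0, -1, 0, 0, -0.025, 0, -1, 0, 0, 0, 0],
)

```text
t: 7.87
tool_pos: [0.641, -0.1079, 0.1165]
orientation: [-2.218, 2.217, -0.014]
force: [0.8, 0.5, 0.6]
opening: 0.0926
```

```bash
python3 go.py .6215 .0975 .107
cat > chk.py <<'E'
# chk.py cam out th:x:y:z:yaw ...
import sys
from h import *
p=robot.read_camera(sys.argv[1]); im=p["img"].copy()
for a in sys.argv[3:]:
    th,x,y,z,yw=a.split(":"); x,y,z,yw=map(float,(x,y,z,yw))
    c,_,h=hullstat(p,th,x,y,np.radians(yw),z); cv2.polylines(im,[np.round(h*8).astype(int)],True,(0,255,0),1,cv2.LINE_AA,3)
cv2.imwrite(sys.argv[2],im)
E
python3 chk.py wrist pics/w3.png base_disc:.637:-.107:.012:0 green_board:.637:-.107:0:6
```

```text
t 7.87 pos [ 0.641  -0.1079  0.1165] yaw -89.98 tilt 0.6 open 0.0926 F [0.8 0.5 0.6]
turn 0.02 shift [-0.2054  0.0195  0.0095]
```

View pics/w3.png

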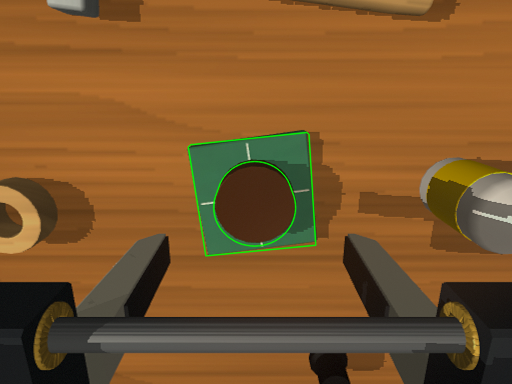

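The disc sits centred on the green board, matching the overlay at (637,-107) mm. Next is the pale ring.

Request:
jog_arm(
  commands=[-1, -0.0293, 0.0025, 0.0014, 0, -1, -0.0293, 0.0025, 0.0014, 0, -1, -0.0293, 0.0025, 0.0014, 0, -1, -0.0293, 0.0025, 0.0014, 0, -1, -0.0293, 0.0025, 0.0014, 0, -1, -0.0293, 0.0025, 0.0014, 0, -1, -0.0293, 0.0025, 0.0014, 0, -1, 0, 0, 0, 0, -1, 0, 0, 0, 0],
)

```text
t: 8.67
tool_pos: [0.6187, 0.0996, 0.0979]
orientation: [2.224, -2.217, -0.001]
force: [-0.9, 0.3, 0.8]
opening: 0.0925
```

```bash
python3 go.py .6215 .0975 .005
python3 chk.py wrist pics/w4.png wall_ring:.6215:.0975:0:0
```

```text
t 8.67 pos [0.6187 0.0996 0.0979] yaw -89.82 tilt 0.07 open 0.0925 F [-0.9  0.3  0.8]
turn 0.18 shift [ 0.0021 -0.0028  0.0929]
```

View pics/w4.png

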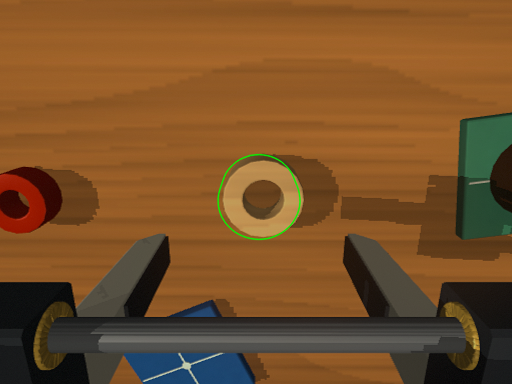

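The ring is at about (262,200), 2 px off the overlay, so I'm correcting to (0.6195, 0.096).

Request:
jog_arm(
  commands=[-1, 0.0036, -0.0005, 0.0125, 0, -1, 0, 0, 0.0125, 0, -1, 0, 0, 0.0125, 0, -1, 0, 0, 0.0125, 0, -1, 0, 0, 0.0125, 0, -1, 0, 0, 0.0125, 0, -1, 0, 0, 0.0125, 0, -1, 0, 0, 0.0055, 0, -1, 0, 0, 0, 0, 1, 0, 0, 0, 0, 1, 0, 0, 0, 0, 1, 0, 0, 0, 0, 1, 0, 0, 0, 0, 1, 0, 0, 0, 0, 1, 0, 0, 0, 0, 1, 0, 0, 0, 0],
)

```text
t: 10.05
tool_pos: [0.6205, 0.0946, 0.0061]
orientation: [-2.221, 2.221, -0.001]
force: [0.3, -0.8, 3.1]
opening: 0.0604
```

```bash
python3 go.py .637 -.107 .13
```

```text
t 10.05 pos [0.6205 0.0946 0.0061] yaw -89.99 tilt 0.06 open 0.0604 F [ 0.3 -0.8  3.1]
turn 0.01 shift [ 0.2016 -0.0165 -0.1239]
```

Request:
jog_arm(
  commands=[1, 0, 0, -0.012, 0, 1, 0, 0, -0.028, 0, 1, 0, 0, -0.028, 0, 1, 0, 0, -0.028, 0, 1, 0, 0, -0.028, 0, 1, 0.0252, -0.0021, 0, 0, 1, 0.0252, -0.0021, 0, 0, 1, 0.0252, -0.0021, 0, 0, 1, 0.0252, -0.0021, 0, 0, 1, 0.0252, -0.0021, 0, 0, 1, 0.0252, -0.0021, 0, 0, 1, 0.0252, -0.0021, 0, 0, 1, 0.0252, -0.0021, 0, 0, 1, 0, 0, 0, 0, 1, 0, 0, 0, 0],
)

```text
t: 11.3
tool_pos: [0.6368, -0.1084, 0.13]
orientation: [-2.219, 2.224, -0.0]
force: [0.1, 0.0, -0.8]
opening: 0.06
```

```bash
python3 go.py .637 -.107 .0446
python3 - <<'E'
from h import *
p=robot.read_camera("wrist"); s=robot.read_state(); im=p["img"].copy()
t=s["tool_pos"]
for th,x,y,z in[("base_disc",.637,-.107,.012),("wall_ring",t[0],t[1],t[2]-.006)]:
  c,a,h=hullstat(p,th,x,y,0,z); cv2.polylines(im,[np.round(h).astype(int)],True,(0,255,0),1)
cv2.imwrite("pics/w5.png",im)
E
```

```text
t 11.3 pos [ 0.6368 -0.1084  0.13  ] yaw -90.13 tilt 0.01 open 0.06 F [ 0.1  0.  -0.8]
turn -0.13 shift [-0.0014 -0.0002  0.0854]
```

View pics/w5.png

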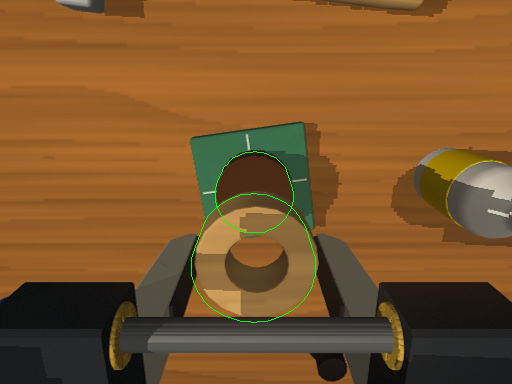

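Run:
```python
import cv2
im=cv2.imread("pics/w5.png")[140:340,160:350]; cv2.imwrite("pics/w5z.png",cv2.resize(im,None,fx=3,fy=3))
```

```text
(no output)
```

View pics/w5z.png

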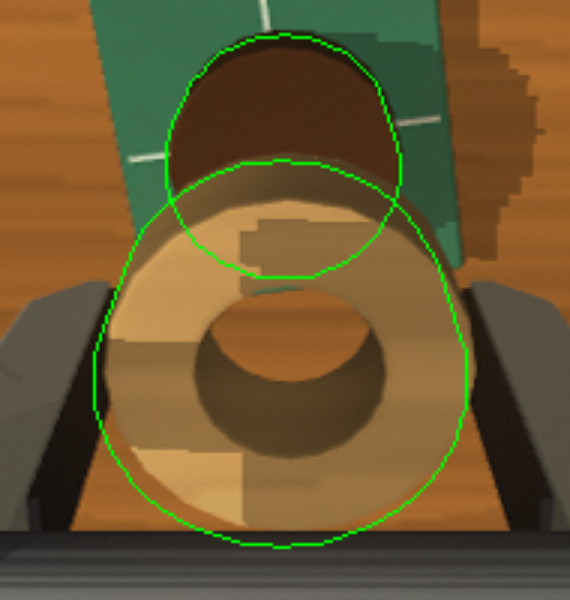

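The held ring sits about 2 mm forward and 1 mm right of the outline, so I'm correcting for that while lowering.

Request:
jog_arm(
  commands=[1, -0.002, 0.0017, 0.015, 0, 1, 0, 0, 0.015, 0, 1, 0, 0, 0.015, 0, 1, 0, 0, 0.015, 0, 1, 0, 0, 0.012, 0, 1, 0, 0, 0.006, 0, 1, 0, 0, 0.004, 0, 1, 0, 0, 0.0025, 0, 1, 0, 0, 0, 0, 1, 0, 0, 0, 0],
)

```text
t: 12.18
tool_pos: [0.6357, -0.1051, 0.0458]
orientation: [-2.221, 2.221, -0.001]
force: [0.7, 0.5, -0.5]
opening: 0.0605
```

Request:
jog_arm(
  commands=[-0.3, 0, 0, 0, 0, -0.3, 0, 0, 0, 0, -1, 0, 0, 0, 0, -1, 0, 0, 0, 0, -1, 0, 0, 0, 0, -1, 0, 0, -0.015, 0, -1, 0, 0, -0.025, 0, -1, 0, 0, -0.025, 0, -1, 0, 0, 0, 0, -1, 0, 0, 0, 0],
)

```text
t: 13.02
tool_pos: [0.6369, -0.1055, 0.1125]
orientation: [-2.22, 2.219, -0.006]
force: [-0.3, -0.9, -1.5]
opening: 0.0929
```

```bash
python3 go.py .616 .281 .105
python3 chk.py wrist pics/w6.png base_disc:.637:-.107:.012:0 wall_ring:.637:-.107:.038:0
```

```text
t 13.02 pos [ 0.6369 -0.1055  0.1125] yaw -89.99 tilt 0.27 open 0.0929 F [-0.3 -0.9 -1.5]
turn 0.01 shift [-0.3865  0.0209  0.0075]
```

View pics/w6.png

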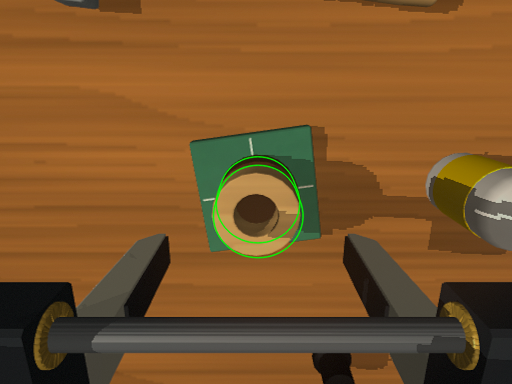

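The pale ring sits centred on the disc to within 1–2 mm. Next, the red ring.

Request:
jog_arm(
  commands=[-1, -0.0322, 0.0017, 0.0006, 0, -1, -0.0322, 0.0017, 0.0006, 0, -1, -0.0322, 0.0017, 0.0006, 0, -1, -0.0322, 0.0017, 0.0006, 0, -1, -0.0322, 0.0017, 0.0006, 0, -1, -0.0322, 0.0017, 0.0006, 0, -1, -0.0322, 0.0017, 0.0006, 0, -1, -0.0322, 0.0017, 0.0006, 0, -1, -0.0322, 0.0017, 0.0006, 0, -1, -0.0322, 0.0017, 0.0006, 0, -1, -0.0322, 0.0017, 0.0006, 0, -1, -0.0322, 0.0017, 0.0006, 0, -1, 0, 0, 0, 0, -1, 0, 0, 0, 0, -1, 0, 0, 0, 0],
)

```text
t: 14.32
tool_pos: [0.6138, 0.2807, 0.1011]
orientation: [2.221, -2.219, -0.001]
force: [-0.1, -0.9, -1.7]
opening: 0.0931
```

```bash
python3 go.py .616 .281 .005
python3 chk.py wrist pics/w7.png rim_ring:.616:.281:0:0
```

```text
t 14.32 pos [0.6138 0.2807 0.1011] yaw -89.95 tilt 0.15 open 0.0931 F [-0.1 -0.9 -1.7]
turn 0.05 shift [-0.0003 -0.0022  0.0961]
```

View pics/w7.png

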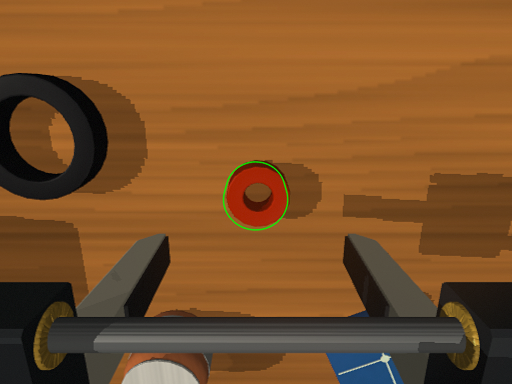

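The overlay sits on the red ring at (257,195), so the position is good.

Request:
jog_arm(
  commands=[-1, 0.0003, -0.0018, 0.0125, 0, -1, 0, 0, 0.0125, 0, -1, 0, 0, 0.0125, 0, -1, 0, 0, 0.0125, 0, -1, 0, 0, 0.0125, 0, -1, 0, 0, 0.0125, 0, -1, 0, 0, 0.0125, 0, -1, 0, 0, 0.008, 0, -1, 0, 0, 0, 0, 1, 0, 0, 0, 0, 1, 0, 0, 0, 0, 1, 0, 0, 0, 0, 1, 0, 0, 0, 0, 1, 0, 0, 0, 0, 1, 0, 0, 0, 0, 1, 0, 0, 0, 0, 1, 0, 0, 0, 0, 1, 0, 0, 0, 0],
)

```text
t: 15.87
tool_pos: [0.6166, 0.281, 0.0075]
orientation: [-2.222, 2.221, -0.0]
force: [0.4, -0.7, 2.3]
opening: 0.0474
```

```bash
python3 go.py .637 -.1065 .15
```

```text
t 15.87 pos [0.6166 0.281  0.0075] yaw -89.99 tilt 0.01 open 0.0474 F [ 0.4 -0.7  2.3]
turn 0.01 shift [ 0.3875 -0.0204 -0.1425]
```

Request:
jog_arm(
  commands=[1, 0, 0, -0.0125, 0, 1, 0, 0, -0.026, 0, 1, 0, 0, -0.026, 0, 1, 0, 0, -0.026, 0, 1, 0, 0, -0.026, 0, 1, 0, 0, -0.026, 0, 1, 0.0323, -0.0017, 0, 0, 1, 0.0323, -0.0017, 0, 0, 1, 0.0323, -0.0017, 0, 0, 1, 0.0323, -0.0017, 0, 0, 1, 0.0323, -0.0017, 0, 0, 1, 0.0323, -0.0017, 0, 0, 1, 0.0323, -0.0017, 0, 0, 1, 0.0323, -0.0017, 0, 0, 1, 0.0323, -0.0017, 0, 0, 1, 0.0323, -0.0017, 0, 0, 1, 0.0323, -0.0017, 0, 0, 1, 0.0323, -0.0017, 0, 0, 1, 0, 0, 0, 0, 1, 0, 0, 0, 0],
)

```text
t: 17.53
tool_pos: [0.6369, -0.1085, 0.1505]
orientation: [-2.218, 2.224, -0.001]
force: [-0.1, 1.3, -1.0]
opening: 0.0476
```

Request:
jog_arm(
  commands=[1, 0, 0, 0, 0],
)

```text
t: 17.62
tool_pos: [0.637, -0.1063, 0.1503]
orientation: [-2.221, 2.221, 0.0]
force: [-0.0, 0.3, -1.2]
opening: 0.0478
```

```bash
python3 go.py .637 -.1065 .071
python3 - <<'E'
from h import *
p=robot.read_camera("wrist"); s=robot.read_state(); im=p["img"].copy()
t=s["tool_pos"]
for th,x,y,z in[("wall_ring",.637,-.1065,.038),("rim_ring",t[0],t[1],t[2]-.006)]:
  c,a,h=hullstat(p,th,x,y,0,z); cv2.polylines(im,[np.round(h).astype(int)],True,(0,255,0),1)
cv2.imwrite("pics/w8.png",cv2.resize(im[120:340,140:370],None,fx=2.6,fy=2.6))
E
```

```text
t 17.62 pos [ 0.637  -0.1063  0.1503] yaw -90.02 tilt 0.03 open 0.0478 F [-0.   0.3 -1.2]
turn -0.02 shift [ 0.0002 -0.      0.0793]
```

View pics/w8.png

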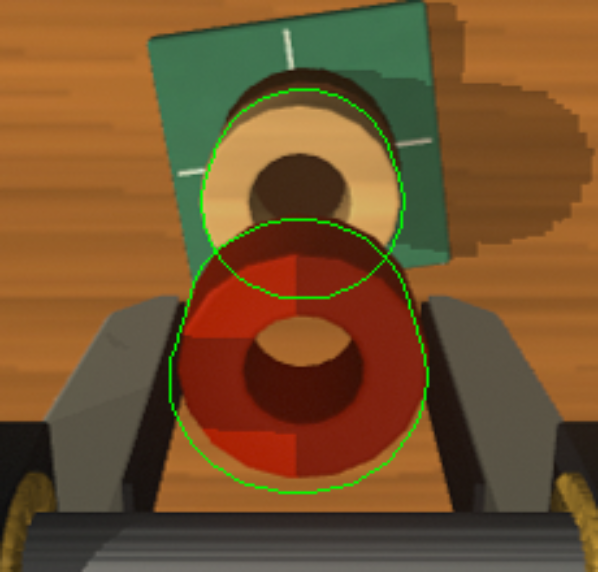

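The held red ring is about 1.5 mm forward. I'm correcting and lowering.

Request:
jog_arm(
  commands=[1, -0.0008, 0.0013, 0.015, 0, 1, 0, 0, 0.015, 0, 1, 0, 0, 0.015, 0, 1, 0, 0, 0.014, 0, 1, 0, 0, 0.008, 0, 1, 0, 0, 0.005, 0, 1, 0, 0, 0.003, 0, 1, 0, 0, 0.0015, 0, 1, 0, 0, 0.001, 0, 1, 0, 0, 0, 0, 1, 0, 0, 0, 0],
)

```text
t: 18.58
tool_pos: [0.6361, -0.106, 0.073]
orientation: [-2.221, 2.221, -0.001]
force: [0.4, 0.3, -0.9]
opening: 0.0472
```

```bash
python3 go.py .637 -.1065 .071
python3 - <<'E'
from h import *
p=robot.read_camera("scene"); c=proj(p,[.637,-.107,.05]).astype(int)
cv2.imwrite("pics/s8.png",cv2.resize(p["img"][c[1]-50:c[1]+40,c[0]-60:c[0]+60],None,fx=5,fy=5,interpolation=cv2.INTER_CUBIC))
E
```

```text
t 18.58 pos [ 0.6361 -0.106   0.073 ] yaw -90.0 tilt 0.06 open 0.0472 F [ 0.4  0.3 -0.9]
turn 0.0 shift [ 0.0005 -0.0009  0.002 ]
```

View pics/s8.png

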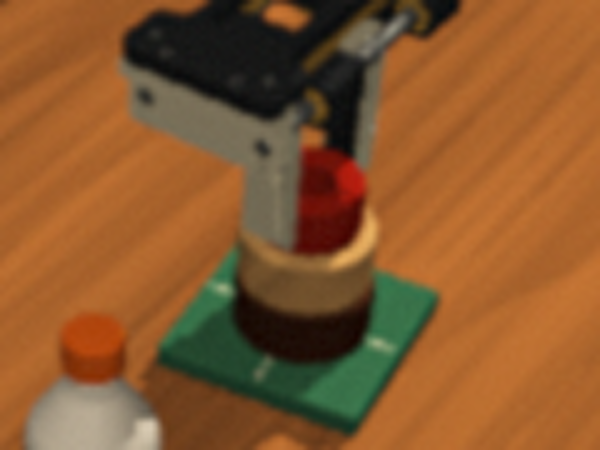

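The scene view shows the red ring practically resting on the pale ring. I'll nudge it down and release.

Request:
jog_arm(
  commands=[1, 0, 0, 0.001, 0, 1, 0, 0, 0, 0, 0.3, 0, 0, 0, 0, -0.3, 0, 0, 0, 0, -0.3, 0, 0, 0, 0, -1, 0, 0, 0, 0, -1, 0, 0, 0, 0, -1, 0, 0, 0, 0, -1, 0, 0, -0.015, 0, -1, 0, 0, -0.025, 0, -1, 0, 0, -0.025, 0, -1, 0, 0, 0, 0, -1, 0, 0, 0, 0],
)

```text
t: 19.72
tool_pos: [0.6373, -0.1061, 0.1388]
orientation: [-2.22, 2.219, -0.006]
force: [0.2, 0.1, -0.5]
opening: 0.0928
```

```bash
python3 go.py .463 -.344 .12
python3 chk.py wrist pics/w9.png wall_ring:.637:-.1065:.038:0 rim_ring:.637:-.1065:.064:0
```

```text
t 19.72 pos [ 0.6373 -0.1061  0.1388] yaw -89.98 tilt 0.26 open 0.0928 F [ 0.2  0.1 -0.5]
turn 0.02 shift [0.2379 0.1743 0.0188]
```

View pics/w9.png

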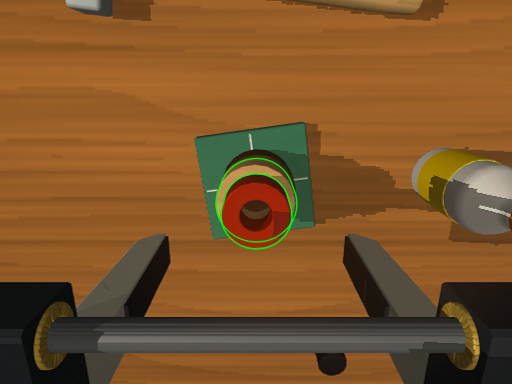

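The green stack is complete and centred. For the square blank, I'll move back in x first to stay clear of the bottle.

Request:
jog_arm(
  commands=[-1, 0, 0.029, 0, 0, -1, 0, 0.029, 0, 0, -1, 0, 0.029, 0, 0, -1, 0, 0.029, 0, 0, -1, 0, 0.029, 0, 0, -1, 0, 0.0293, 0, 0, -1, 0.0297, 0, 0.003, 0, -1, 0.0297, 0, 0.003, 0, -1, 0.0297, 0, 0.003, 0, -1, 0.0297, 0, 0.003, 0, -1, 0.0297, 0, 0.003, 0, -1, 0.0297, 0, 0.003, 0, -1, 0.0297, 0, 0.003, 0, -1, 0.0297, 0, 0.003, 0, -1, 0, 0, 0, 0, -1, 0, 0, 0, 0, -1, 0, 0, 0, 0],
)

```text
t: 21.18
tool_pos: [0.4606, -0.3424, 0.1108]
orientation: [-2.221, 2.222, 0.004]
force: [-0.4, 0.6, -0.4]
opening: 0.0929
```

```bash
python3 go.py .463 -.344 .005
python3 chk.py wrist pics/w10.png lid_square:.463:-.344:0:0
```

```text
t 21.18 pos [ 0.4606 -0.3424  0.1108] yaw -90.01 tilt 0.16 open 0.0929 F [-0.4  0.6 -0.4]
turn -0.01 shift [ 0.0016 -0.0024  0.1058]
```

View pics/w10.png

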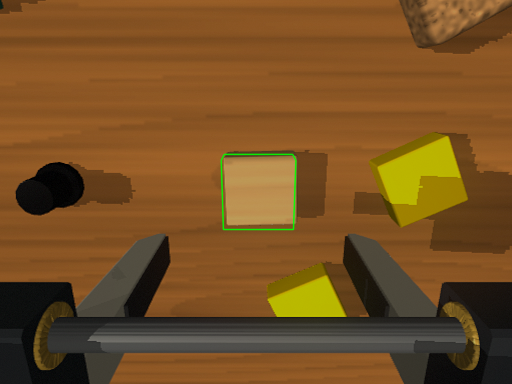

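The blank lies on the overlay at (259,191), with its sides nearly square to the jaws. The yellow blank at (420,178) is about 20 mm clear of the finger.

Request:
jog_arm(
  commands=[-1, 0.0016, -0.003, 0.0125, 0, -1, 0, 0, 0.0125, 0, -1, 0, 0, 0.0125, 0, -1, 0, 0, 0.0125, 0, -1, 0, 0, 0.0125, 0, -1, 0, 0, 0.0125, 0, -1, 0, 0, 0.0125, 0, -1, 0, 0, 0.0125, 0, -1, 0, 0, 0.0055, 0, -1, 0, 0, 0, 0, 1, 0, 0, 0, 0, 1, 0, 0, 0, 0, 1, 0, 0, 0, 0, 1, 0, 0, 0, 0, 1, 0, 0, 0, 0, 1, 0, 0, 0, 0, 1, 0, 0, 0, 0, 1, 0, 0, 0, 0],
)

```text
t: 22.73
tool_pos: [0.4646, -0.3452, 0.0072]
orientation: [2.222, -2.221, 0.001]
force: [-0.5, 0.3, 2.1]
opening: 0.0559
```

```bash
python3 go.py .457 .1625 .117
```

```text
t 22.73 pos [ 0.4646 -0.3452  0.0072] yaw -89.99 tilt 0.04 open 0.0559 F [-0.5  0.3  2.1]
turn 0.01 shift [-0.5077  0.0076 -0.1098]
```

Request:
jog_arm(
  commands=[1, 0, 0, -0.011, 0, 1, 0, 0, -0.025, 0, 1, 0, 0, -0.025, 0, 1, 0, 0, -0.025, 0, 1, 0, 0, -0.024, 0, 1, -0.0339, 0.0005, 0, 0, 1, -0.0339, 0.0005, 0, 0, 1, -0.0339, 0.0005, 0, 0, 1, -0.0339, 0.0005, 0, 0, 1, -0.0339, 0.0005, 0, 0, 1, -0.0339, 0.0005, 0, 0, 1, -0.0339, 0.0005, 0, 0, 1, -0.0339, 0.0005, 0, 0, 1, -0.0339, 0.0005, 0, 0, 1, -0.0339, 0.0005, 0, 0, 1, -0.0339, 0.0005, 0, 0, 1, -0.0339, 0.0005, 0, 0, 1, -0.0339, 0.0005, 0, 0, 1, -0.0339, 0.0005, 0, 0, 1, -0.0331, 0.0005, 0, 0],
)

```text
t: 24.4
tool_pos: [0.4565, 0.1645, 0.1175]
orientation: [-2.221, 2.221, -0.001]
force: [1.1, 0.2, 0.1]
opening: 0.0559
```

Request:
jog_arm(
  commands=[1, 0, 0, 0, 0, 1, 0, 0, 0, 0, 1, 0, 0, 0, 0],
)

```text
t: 24.65
tool_pos: [0.4567, 0.1624, 0.117]
orientation: [2.223, -2.22, 0.001]
force: [0.1, -0.4, -0.8]
opening: 0.0559
```

```bash
python3 go.py .457 .1625 .019
python3 - <<'E'
from h import *
p=robot.read_camera("wrist"); s=robot.read_state(); im=p["img"].copy()
t=s["tool_pos"]
for th,x,y,z,w in[("blue_board",.457,.1625,0,26),("lid_square",t[0],t[1],t[2]-.0065,0)]:
  c,a,h=hullstat(p,th,x,y,np.radians(w),z); cv2.polylines(im,[np.round(h).astype(int)],True,(0,255,0),1)
cv2.imwrite("pics/w11.png",im)
E
```

```text
t 24.65 pos [0.4567 0.1624 0.117 ] yaw -89.93 tilt 0.03 open 0.0559 F [ 0.1 -0.4 -0.8]
turn 0.07 shift [-0.0001 -0.0003  0.098 ]
```

View pics/w11.png

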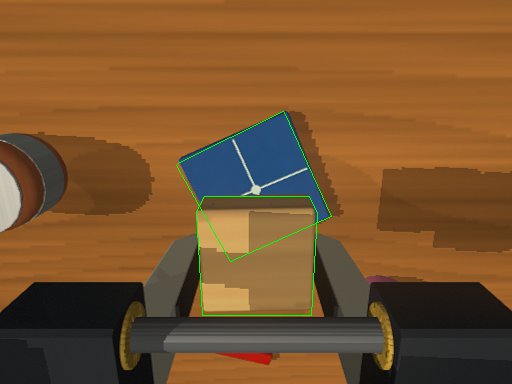

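The held blank and the board both match their overlays. Lowering.

Request:
jog_arm(
  commands=[1, 0, 0, 0.015, 0, 1, 0, 0, 0.015, 0, 1, 0, 0, 0.015, 0, 1, 0, 0, 0.015, 0, 1, 0, 0, 0.015, 0, 1, 0, 0, 0.01, 0, 1, 0, 0, 0.006, 0, 1, 0, 0, 0.004, 0, 1, 0, 0, 0.003, 0, 1, 0, 0, 0, 0, 1, 0, 0, 0, 0],
)

```text
t: 25.62
tool_pos: [0.4575, 0.1627, 0.0194]
orientation: [-2.221, 2.221, -0.001]
force: [0.3, 0.8, -1.2]
opening: 0.0558
```

Request:
jog_arm(
  commands=[0.3, 0, 0, 0, 0, -0.3, 0, 0, 0, 0, -0.3, 0, 0, 0, 0, -1, 0, 0, 0, 0, -1, 0, 0, 0, 0, -1, 0, 0, 0, 0, -1, 0, 0, -0.015, 0, -1, 0, 0, -0.025, 0, -1, 0, 0, -0.025, 0, -1, 0, 0, -0.025, 0, -1, 0, 0, 0, 0, -1, 0, 0, 0, 0],
)

```text
t: 26.62
tool_pos: [0.4583, 0.1631, 0.1106]
orientation: [-2.219, 2.219, -0.003]
force: [-0.1, 0.3, -0.6]
opening: 0.0925
```

```bash
python3 go.py .4645 -.179 .11
python3 chk.py wrist pics/w12.png lid_square:.457:.1625:.012:0 blue_board:.457:.1625:0:26
```

```text
t 26.62 pos [0.4583 0.1631 0.1106] yaw -89.98 tilt 0.23 open 0.0925 F [-0.1  0.3 -0.6]
turn 0.02 shift [ 0.3421 -0.0062  0.0006]
```

View pics/w12.png

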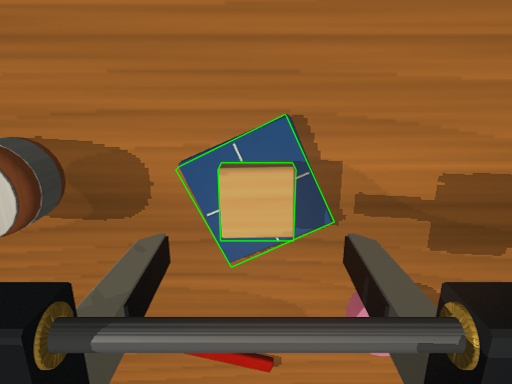

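The blank sits centred on the blue board at (457,162) mm. Now the knob.

Request:
jog_arm(
  commands=[-1, 0.0311, -0.0006, 0, 0, -1, 0.0311, -0.0006, 0, 0, -1, 0.0311, -0.0006, 0, 0, -1, 0.0311, -0.0006, 0, 0, -1, 0.0311, -0.0006, 0, 0, -1, 0.0311, -0.0006, 0, 0, -1, 0.0311, -0.0006, 0, 0, -1, 0.0311, -0.0006, 0, 0, -1, 0.0311, -0.0006, 0, 0, -1, 0.0311, -0.0006, 0, 0, -1, 0.0311, -0.0006, 0, 0, -1, 0, 0, 0, 0, -1, 0, 0, 0, 0, -1, 0, 0, 0, 0],
)

```text
t: 27.83
tool_pos: [0.4625, -0.1786, 0.1072]
orientation: [2.221, -2.222, -0.005]
force: [0.2, -0.5, -0.6]
opening: 0.0929
```

```bash
python3 go.py .4645 -.179 .0135
python3 chk.py wrist pics/w13.png knob_part:.4645:-.179:0:0
```

```text
t 27.83 pos [ 0.4625 -0.1786  0.1072] yaw -90.03 tilt 0.17 open 0.0929 F [ 0.2 -0.5 -0.6]
turn -0.03 shift [ 0.0004 -0.002   0.0937]
```

View pics/w13.png

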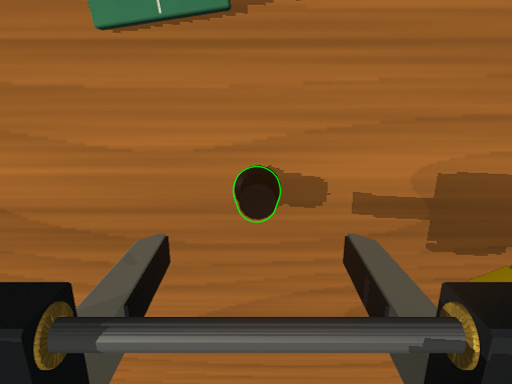

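The overlay fits the knob at (257,193). I'll grip the stem with the tips just above the flange.

Request:
jog_arm(
  commands=[-1, 0.0004, -0.0015, 0.0125, 0, -1, 0, 0, 0.0125, 0, -1, 0, 0, 0.0125, 0, -1, 0, 0, 0.0125, 0, -1, 0, 0, 0.0125, 0, -1, 0, 0, 0.0125, 0, -1, 0, 0, 0.0115, 0, -1, 0, 0, 0.0065, 0, -1, 0, 0, 0, 0, 1, 0, 0, 0, 0, 1, 0, 0, 0, 0, 1, 0, 0, 0, 0, 1, 0, 0, 0, 0, 1, 0, 0, 0, 0, 1, 0, 0, 0, 0, 1, 0, 0, 0, 0, 1, 0, 0, 0, 0, 1, 0, 0, 0, 0, 1, 0, 0, 0, 0, 1, 0, 0, 0, 0],
)

```text
t: 29.55
tool_pos: [0.465, -0.1798, 0.0157]
orientation: [2.222, -2.221, -0.0]
force: [-0.3, -0.1, -0.7]
opening: 0.027
```

```bash
python3 go.py .457 .1625 .13
```

```text
t 29.55 pos [ 0.465  -0.1798  0.0157] yaw -89.98 tilt 0.0 open 0.027 F [-0.3 -0.1 -0.7]
turn 0.02 shift [-0.3423  0.008  -0.1143]
```

Request:
jog_arm(
  commands=[1, 0, 0, -0.0145, 0, 1, 0, 0, -0.025, 0, 1, 0, 0, -0.025, 0, 1, 0, 0, -0.025, 0, 1, 0, 0, -0.025, 0, 1, -0.0311, 0.0007, 0, 0, 1, -0.0311, 0.0007, 0, 0, 1, -0.0311, 0.0007, 0, 0, 1, -0.0311, 0.0007, 0, 0, 1, -0.0311, 0.0007, 0, 0, 1, -0.0311, 0.0007, 0, 0, 1, -0.0311, 0.0007, 0, 0, 1, -0.0311, 0.0007, 0, 0, 1, -0.0311, 0.0007, 0, 0, 1, -0.0311, 0.0007, 0, 0, 1, -0.0311, 0.0007, 0, 0, 1, 0, 0, 0, 0, 1, 0, 0, 0, 0, 1, 0, 0, 0, 0],
)

```text
t: 31.13
tool_pos: [0.457, 0.162, 0.13]
orientation: [2.222, -2.22, 0.0]
force: [-0.4, 1.2, -0.6]
opening: 0.0269
```

```bash
python3 go.py .457 .1625 .0517
python3 - <<'E'
from h import *
p=robot.read_camera("wrist"); s=robot.read_state(); im=p["img"].copy()
t=s["tool_pos"]
for th,x,y,z,w in[("lid_square",.457,.1625,.012,0),("knob_part",t[0],t[1],t[2]-.0155,0)]:
  c,a,h=hullstat(p,th,x,y,np.radians(w),z); cv2.polylines(im,[np.round(h).astype(int)],True,(0,255,0),1)
cv2.imwrite("pics/w14.png",cv2.resize(im[100:340,120:390],None,fx=2.4,fy=2.4))
E
```

```text
t 31.13 pos [0.457 0.162 0.13 ] yaw -89.94 tilt 0.04 open 0.0269 F [-0.4  1.2 -0.6]
turn 0.06 shift [-0.0005  0.      0.0783]
```

View pics/w14.png

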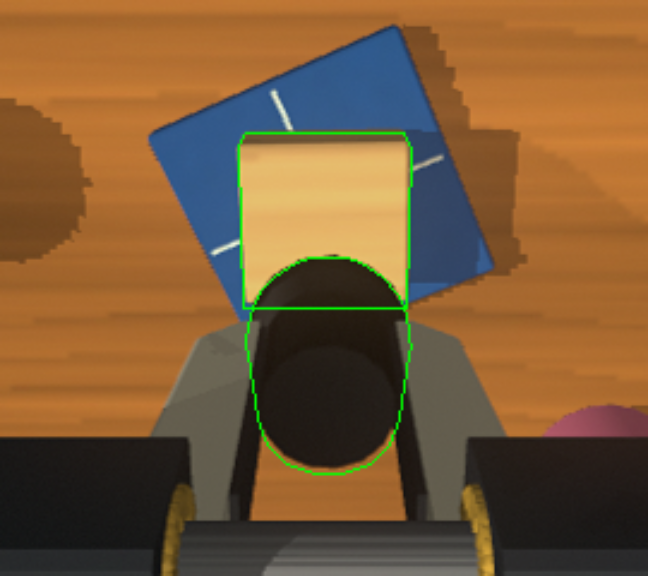

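The knob is held straight and aligned with the blank. Lowering.

Request:
jog_arm(
  commands=[1, -0.0003, 0, 0.015, 0, 1, 0, 0, 0.015, 0, 1, 0, 0, 0.015, 0, 1, 0, 0, 0.012, 0, 1, 0, 0, 0.008, 0, 1, 0, 0, 0.006, 0, 1, 0, 0, 0.004, 0, 1, 0, 0, 0.0025, 0, 1, 0, 0, 0, 0, 1, 0, 0, 0, 0],
)

```text
t: 32.02
tool_pos: [0.4576, 0.1627, 0.0532]
orientation: [-2.221, 2.221, -0.001]
force: [0.5, 0.4, -0.2]
opening: 0.0271
```

```bash
python3 go.py .457 .1625 .0517
python3 - <<'E'
from h import *
p=robot.read_camera("scene"); c=proj(p,[.457,.162,.04]).astype(int)
cv2.imwrite("pics/s9.png",cv2.resize(p["img"][c[1]-45:c[1]+35,c[0]-50:c[0]+50],None,fx=6,fy=6,interpolation=cv2.INTER_CUBIC))
E
```

```text
t 32.02 pos [0.4576 0.1627 0.0532] yaw -89.98 tilt 0.04 open 0.0271 F [ 0.5  0.4 -0.2]
turn 0.02 shift [0.0002 0.0006 0.0015]
```

View pics/s9.png

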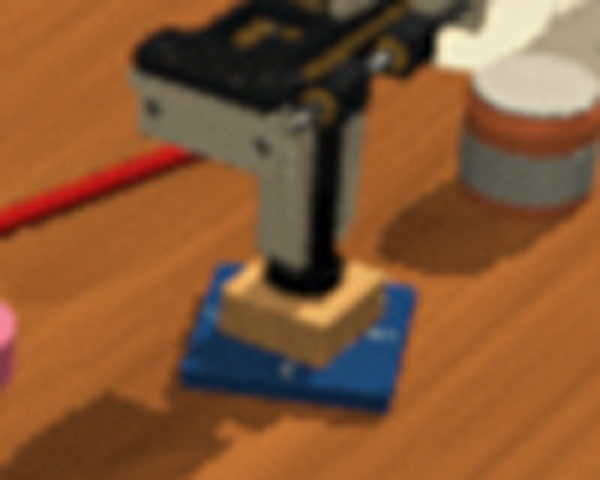

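Request:
jog_arm(
  commands=[1, 0, 0, 0.001, 0, 1, 0, 0, 0, 0, 1, 0, 0, 0, 0],
)

```text
t: 32.32
tool_pos: [0.4574, 0.1627, 0.052]
orientation: [-2.222, 2.221, -0.0]
force: [-0.2, 0.1, -0.6]
opening: 0.0266
```

Request:
jog_arm(
  commands=[0.3, 0, 0, 0, 0, 0.2, 0, 0, 0, 0, 0, 0, 0, 0, 0, -0.3, 0, 0, 0, 0, -1, 0, 0, 0, 0, -1, 0, 0, 0, 0, -1, 0, 0, 0, 0, -1, 0, 0, -0.015, 0, -1, 0, 0, -0.025, 0, -1, 0, 0, -0.025, 0, -1, 0, 0, -0.025, 0, -1, 0, 0, 0, 0, -1, 0, 0, 0, 0, -1, 0, 0, 0, 0],
)

```text
t: 33.48
tool_pos: [0.4569, 0.1625, 0.1411]
orientation: [2.221, -2.221, -0.0]
force: [-0.5, 0.8, 0.0]
opening: 0.0931
```

```bash
python3 go.py .457 .1625 .0517
python3 chk.py wrist pics/w15.png lid_square:.457:.1625:.012:0 knob_part:.457:.1625:.036:0
python3 - <<'E'
from h import *
im=cv2.imread("pics/w15.png")
p=robot.read_camera("scene"); cv2.imwrite("pics/f.png",np.vstack([im[100:300,140:390],cv2.resize(p["img"][120:270,190:378],(250,200))]).repeat(1,0)); cv2.imwrite("pics/f.png",cv2.resize(np.hstack([im[100:300,130:380],cv2.resize(p["img"][120:270,190:378],(250,200),interpolation=cv2.INTER_CUBIC)]),(800,320)))
E
```

```text
t 33.48 pos [0.4569 0.1625 0.1411] yaw -89.98 tilt 0.03 open 0.0931 F [-0.5  0.8  0. ]
turn 0.02 shift [ 0.     -0.0001  0.0894]
```

View pics/f.png

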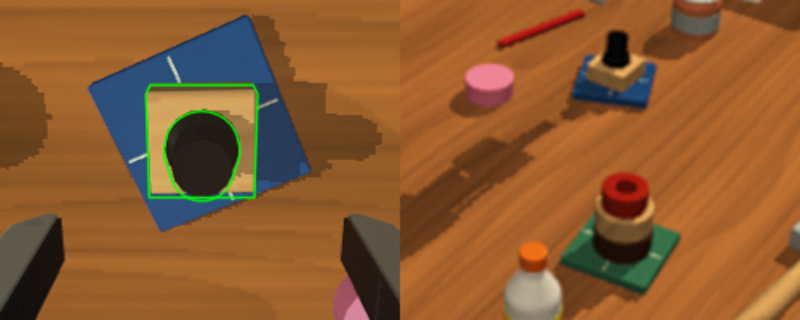

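Both stacks stand upright and centred, the gripper is clear of everything, and the bottle and tin look undisturbed.

```bash
python3 -c "
from plant import robot
print(robot.close_job())"
```

```text
the job is handed in; nothing more can be done
None
```

Both stacks are built and the job is handed in at about 34 s of the 136 s allowed.

- **Green board:** the dark brown disc, then the pale ring, then the red ring.
- **Blue board:** the pale square blank with the black knob standing upright on its foot.

**Last checks:** I compared each part with its predicted outline in the wrist camera after releasing it, and every part was within about 1–2 mm of centre. The final scene picture showed both stacks upright and the open gripper clear of them. The glue bottle and wax tin looked undisturbed, though I judged that by eye and did not measure it.

**What disagreed:** at the start, the two fixed cameras gave positions up to about 7 mm apart for some parts, so I checked each with the wrist camera before gripping. The pale and red rings sat 1–2 mm off in the grip, and I corrected that before setting them down. The disc, blank and knob may have dropped about 1 mm on release. No final check failed.

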